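# Timed peek at the dice in the lever tin

## Robot

A 7-joint arm with a two-finger parallel gripper is mounted at the origin on the work surface. World frame = base frame: x ahead of the robot, y to its left, z up, the work surface at z = 0. Lengths are in m, angles in rad, forces in N, time in s.
With the tool pointing down it reaches from about 0.425 to 0.925 m from the base axis. Payload 6.8 kg.
Tool frame: the origin (TCP) lies between the finger pads; the fingertips stand 22 mm ahead of it and the grasp point (between the pads) lies 3 mm ahead of it; z points along the fingers, y is the direction in which the jaws open and shut (so a half turn about z gives the same grasp; the last joint's range is limited). The gripper opens to 85 mm and grips with 20 to 120 N. Pads are 22 mm wide; open, the fingers measure 114 mm over their backs; the gripper's body (76 mm by 85 mm) begins 54 mm behind the grasp point. The pads swing forward as they close: fully open they stand 13 mm farther back than shut.
Start: joints at [-1.385, 0.477, 0.022, 1.555, -0.011, 1.109, -0.083], TCP at [0.195, 0.646, 0.253] pointing down, gripper open.
Joint ranges: [-2.96, 2.96], [-0.34, 2.1], [-1.41, 1.46], [0.24, 2.44], [-1.37, 4.51], [0.17, 1.92], [-2.96, 2.96]. Speed limits (rad/s): [2.39, 2.39, 3.14, 3.14, 3.14, 3.14, 3.14].

## Interface

Orientations are given as a unit quaternion [w, x, y, z].
In Python, from station import bot gives the robot as it stands. The module is installed in compiled form; this text tells all that it offers.
- The arm moves only by the tool drive_tool, never from a script. Its argument "series" is one flat list of numbers, 7 for each row, row after row: the opening, from -1 (shut) to 1 (fully open), then the shift along the tool's x, y, z in mm, then the turn, a rotation vector about the tool's x, y, z in rad. In form: [jaw, x, y, z, wx, wy, wz, jaw, x, y, z, wx, wy, wz, ...]. A call has 1 to 12 rows; each row shifts and turns the commanded pose from where the row before left it, along the tool's axes as they then stand; what a row does not reach is not made up. A row lasts 1/8 s, in which the tool goes at most 62.5 mm and 10.7 degrees, less where a joint would pass 70% of its speed; a pose out of reach is approached as far as the arm can. A call with a gripper value outside its range is refused whole. The fingers move at their own pace and stop on an object; "force" is the grip in N (left out, the last holds). Time passes only in rows, so rows that do not move let the fingers close. It gives the time, the measured TCP pose, the force and the opening at its end, in the units of the state.
- bot.get_obs(): the state, without advancing time (a new reading comes with each control period).
- bot.read_camera(name): name is "scene" or "side" or "wrist"; returns a dict with "pixels" (400x640x3 uint8, blue, green, red), "camera_matrix" (3x3 intrinsics, pixels), "distortion" ([k1, k2, p1, p2, k3] as OpenCV has them; the pictures are not rectified), "rvec" (rotation vector, rad) and "tvec" (3), from world to camera coordinates, as OpenCV has them. Camera axes: x right, y down, z forward; pixel columns grow to the right and rows downward; lengths in m; the calibration is good to about 2 mm. A picture is of the moment at which its call begins. There is no depth.
- bot.hand_in(): hands the job in, once; it reports no verdict.
The state is a dict: "t": time; "q": joint angles; "joint_vel": joint speeds; "joint_torque": joint torques, N m; "eef_pos": TCP position; "tool_rot": TCP orientation; "contact_force": force on the tool from outside, world axes, zero at the start; "torque": the same for the moment, N m; "gripper_width": opening from 0.0 (shut) to 1.0 (fully open).
Only numpy, scipy, OpenCV 4.12 (cv2) and the standard library are available. Lean on these libraries where they do the work, as an engineer would, in place of code of your own. Each camera call takes 0.05 s, during which the arm holds its last target. There are 200 camera calls.

## Task

Start the players' timed peek: press the red button of the yellow timer fully in, then press the red lever in front of the aluminium tin all the way down so that the lid stands fully open, and keep it there for two to three seconds so that the dice can be seen. Then keep on the lever and ease it slowly back up, so that the lid goes down gently and shuts fully without slamming, and take the hand away. Only press the button and the lever, with the fingers: do not touch the lid, do not lift or shift the timer, and leave the dice and all the other things where they are.

Things in the scene. Friction and masses are not known exactly. Their poses are not given: they have to be found in the camera images.
- tin: Aluminium tin, 100 x 110 x 70 mm (x, y, z), on a dark 135 x 150 x 8 mm wooden plinth, fixed to the shelf. Origin: centre of the plinth's underside, on the shelf. Its -x side is the front, where the lever sticks out; lid hinge along y at x = +54, z = 80 mm. Two light wooden dice lie in it.
- tin_lid (a joint): Lid of the tin, hinged at the tin's back (+x) edge. 0 = shut, grows as the front edge rises, 1.10 rad = fully open. It moves 3.93 times the lever's angle. Weight and a spring shut it: if the lever is let go it slams.
- lid_front (a point): Middle of the front edge of the lid, a 108 x 116 x 5 mm aluminium panel with a blue inlay, top 85 mm above the shelf when shut; the hinge lies 108 mm behind this point. When fully open its front edge stands about 178 mm above the shelf, over the tin's middle.
- tin_lever (a joint): The lever that lifts the lid. 0 = up (at rest, lid shut), 0.28 rad = fully down at its stop (lid fully open). Pivot 115 mm behind the pad's centre. Pressing it down takes about 2 to 6 N at the pad; it springs back up when let go.
- lever_pad (a point): Centre of the top face of the red lever pad (45 mm along the tin's x, 60 mm along its y, 8 mm thick), 144 mm in front of the tin's origin (tin -x), 70 mm above the shelf at rest, 38 mm when fully down; it goes nearly straight down. It carries the pad's tilt: at rest tilted 0.14 rad with its front edge up, fully down 0.14 rad with its front edge down. A dark 8 mm bar runs along the tin's y, 132 mm wide, under the tin side of the pad, to arms at both sides of the tin.
- timer: Yellow timer housing, 85 x 85 x 32 mm, loose, on a rubber foot, about 0.23 kg. Origin: centre of its underside. A dark window lies on its -x part.
- timer_button (a joint): The timer's red push button: 0 = out, 0.006 m = fully in (pressed straight down). Spring: starts at about 1.2 N, about 5 N when fully in; comes out again by itself.
- button_top (a point): Centre of the top of the timer's red button (40 mm across), 41 mm above the shelf when out, 8 mm from the timer's centre along its +x.
- die_a: Light wooden die, 30 mm, in the tin, loose. Origin: centre of its underside.
- die_b: Another light wooden die, 30 mm, in the tin, loose. Origin: centre of its underside.
- coaster: Bystander: slate coaster 100 x 100 x 6 mm. Origin: centre of its underside.
- die_c: Bystander: brown wooden die, 30 mm, on the coaster. Origin: centre of its underside.
- mat: Bystander: green folded mat, a 120 x 120 x 24 mm slab. Origin: centre of its underside.
- mug: Bystander: blue mug, 80 mm across, 90 mm high, handle at its +y. Origin: centre of its underside.
- jar: Bystander: amber jar with a steel cap, 60 mm across, 85 mm high. Origin: centre of its underside.
- tape: Bystander: cardboard ring, 90 mm across, 45 mm high. Origin: centre of its underside.
- driver: Bystander: screwdriver lying on the shelf along its x. Origin: on its underside.
There are look-alikes about, which are no part of the job. There is more than one size of the timer; the one meant has the size given above.

How it is judged:
By the outcome, as a careful person would: the job done as asked, in the order asked, and still so for the second after the job is handed in, with the robot touching nothing.
It also fails if it takes over 51 s, if anything falls off the work surface, if the arm or the gripper's body presses on something with over 40 N, if the wrist force passes 120 N, or if a joint passes its speed limit or range.

## Working session

There is one attempt and no reset: what is moved stays moved. The work goes in short steps, Python scripts to look and compute and a tool call to move; the robot and the scene stay as the last step left them, time stands still between calls to the robot, and variables do not carry over. Pictures are saved under pics/ and viewed, about 8 in all and at most 12, crops included, and the job is handed in when it is done.

Besides the shell and the picture viewer there is one more tool, called after "Emit:" as a command line: name --argument value ..., lists and objects as JSON in quotes. drive_tool: Moves the arm, as the interface text tells. Its arguments: {"type":"object","properties":{"series":{"type":"array"},"force":{"type":"number"}},"required":["series"]}

```bash
mkdir -p pics; cat > h.py <<'E'
import numpy as np, cv2
from station import bot
def cam(n,save=None):
    c=bot.read_camera(n)
    if save: cv2.imwrite('pics/'+save,c['pixels'])
    return c
def ray(c,uv,z):
    p=cv2.undistortPoints(np.array([[uv]],float),np.array(c['camera_matrix'],float),np.array(c['distortion'],float))[0,0]
    R=cv2.Rodrigues(np.array(c['rvec'],float))[0];t=np.array(c['tvec'],float).ravel()
    o=-R.T@t;d=R.T@np.array([p[0],p[1],1]);return o+d*(z-o[2])/d[2]
def proj(c,P):
    return cv2.projectPoints(np.array(P,float).reshape(-1,3),np.array(c['rvec'],float),np.array(c['tvec'],float),np.array(c['camera_matrix'],float),np.array(c['distortion'],float))[0].reshape(-1,2)
def blobs(c,h,s=100,v=60,amin=60):
    g=cv2.cvtColor(c['pixels'],cv2.COLOR_BGR2HSV)
    m=np.zeros(g.shape[:2],np.uint8)
    for a,b in h: m|=cv2.inRange(g,(a,s,v),(b,255,255))
    cs,_=cv2.findContours(m,cv2.RETR_EXTERNAL,cv2.CHAIN_APPROX_NONE)
    return [k for k in cs if cv2.contourArea(k)>amin]
RED=[(0,8),(172,180)];YEL=[(20,35)]
E
python3 - <<'E'
from h import *
o=bot.get_obs();print(o['t'],o['eef_pos'],o['tool_rot'])
a=cam('scene');b=cam('side')
cv2.imwrite('pics/a.png',a['pixels']);cv2.imwrite('pics/b.png',b['pixels'])
for n,c in(('scene',a),('side',b)):
  for nm,h in(('red',RED),('yel',YEL)):
    for k in blobs(c,h):
      r=cv2.minAreaRect(k);print(n,nm,np.round(r[0]),np.round(r[1]),round(r[2]),cv2.contourArea(k),np.round(ray(c,r[0],.04),3))
E
```

```text
0.0 [0.19532609 0.64555007 0.25231883] [-7.49376192e-05  1.46360879e-01  9.89230839e-01 -9.13723877e-04]
scene red [  9. 256.] [42. 82.] 38 1980.5 [ 0.991 -1.079  0.04 ]
scene red [342. 197.] [16. 11.] 5 151.0 [ 0.455 -0.049  0.04 ]
scene red [257. 189.] [ 8. 10.] 90 62.5 [ 0.498 -0.373  0.04 ]
scene red [229. 163.] [ 6. 22.] 31 109.5 [ 0.395 -0.53   0.04 ]
scene yel [536. 394.] [ 9. 57.] 90 201.0 [1.007 0.637 0.04 ]
scene yel [393. 371.] [38.  9.] 15 172.5 [1.043 0.244 0.04 ]
scene yel [558. 370.] [94. 21.] 20 708.5 [0.92  0.701 0.04 ]
scene yel [517. 334.] [61. 13.] 13 372.5 [0.839 0.589 0.04 ]
scene yel [214. 319.] [297.  24.] 15 2026.5 [ 1.026 -0.318  0.04 ]
scene yel [499. 286.] [59.  3.] 12 81.5 [0.69  0.533 0.04 ]
scene yel [349. 282.] [76.  4.] 14 120.0 [0.797 0.058 0.04 ]
scene yel [233. 288.] [102.  19.] 16 959.5 [ 0.913 -0.302  0.04 ]
scene yel [469. 266.] [44.  8.] 10 174.5 [0.637 0.434 0.04 ]
scene yel [292. 264.] [91.  3.] 15 113.0 [ 0.779 -0.144  0.04 ]
scene yel [317. 290.] [266.  21.] 13 2350.0 [ 0.852 -0.035  0.04 ]
scene yel [491. 251.] [77. 10.] 9 358.0 [0.559 0.5
[... 4386 characters left out ...]
70 4683.0 [ 0.837 -0.248  0.04 ]
side yel [216.  74.] [23.  6.] 84 81.0 [0.095 1.024 0.04 ]
side yel [48. 95.] [41. 55.] 54 1537.0 [-0.685  0.841  0.04 ]
side yel [238.  42.] [15. 23.] 90 281.0 [0.156 1.587 0.04 ]
side yel [290.  50.] [35. 83.] 90 2040.5 [0.493 1.38  0.04 ]
side yel [381.  56.] [11. 48.] 6 368.0 [1.025 1.259 0.04 ]
side yel [411.  41.] [35. 88.] 8 2530.5 [1.285 1.527 0.04 ]
side yel [386.  11.] [22. 11.] 90 162.0 [1.314 2.366 0.04 ]
side yel [328.   5.] [10. 11.] 90 94.0 [0.843 2.602 0.04 ]
side yel [185.  70.] [143.  60.] 88 4826.5 [-0.081  1.095  0.04 ]
side yel [75. 12.] [23. 42.] 90 501.5 [-1.313  2.602  0.04 ]
side yel [34. 14.] [70. 34.] 41 787.0 [-1.645  2.567  0.04 ]
```

View pics/a.png

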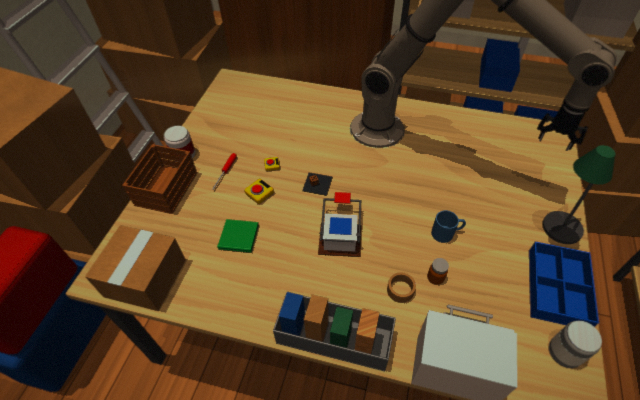

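View pics/b.png

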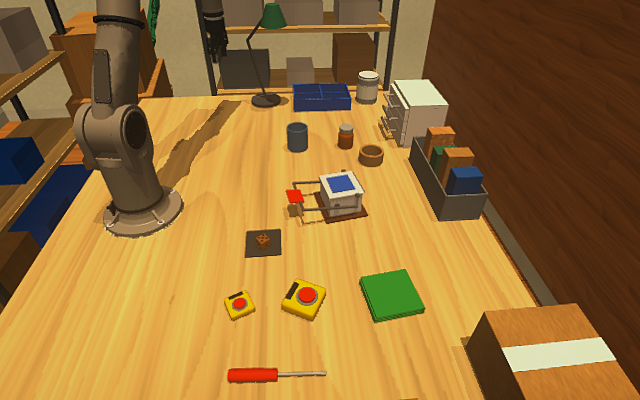

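Candidates for the timer: larger yellow one at scene (259,190) / side (303,297), and a smaller one at scene (271,163) / side (239,304). The larger looks like the 85 mm one. I'll measure both and confirm it in a crop. The red pad is at scene (342,197) / side (295,196).

```bash
python3 - <<'E'
from h import *
a=cam('scene');b=cam('side')
def near(c,h,uv,s,v=60):
    return min(blobs(c,h,s,v,25),key=lambda k:np.hypot(*(np.array(cv2.minAreaRect(k)[0])-uv)))
def cen(k):
    m=np.zeros((400,640),np.uint8);cv2.drawContours(m,[k],-1,1,-1);y,x=np.nonzero(m);return x.mean(),y.mean()
def tri(ua,ub):
    P=[];
    for c,u in((a,ua),(b,ub)):
        p0=ray(c,u,0);p1=ray(c,u,.2);P.append((p0,p1-p0))
    (p,d),(q,e)=P;s=np.linalg.lstsq(np.c_[d,-e],q-p,rcond=None)[0];x,y=p+d*s[0],q+e*s[1];return (x+y)/2,np.linalg.norm(x-y)
for nm,ua,ub in(('big',(257,189),(307,295)),('small',(274,162),(239,303)),('pad',(342,197),(295,196))):
    ka,kb=near(a,RED,ua,130),near(b,RED,ub,130)
    ca,cb=cen(ka),cen(kb)
    print(nm,np.round(ca),np.round(cb),cv2.contourArea(ka),cv2.contourArea(kb),'tri',tri(ca,cb))
    z=.041 if nm!='pad' else .070
    print('  planes',ray(a,ca,z),ray(b,cb,z))
    for c,k in((a,ka),(b,kb)):
        r=cv2.boxPoints(cv2.minAreaRect(k)) if nm!='pad' else cv2.approxPolyDP(k,3,True)[:,0].astype(float)
        w=np.array([ray(c,p,z)[:2] for p in r]);print('   ext',np.round(w,3).tolist())
for ub in((303,297),(239,304)):
    k=near(b,[(22,32)],ub,200,120);h=cv2.approxPolyDP(cv2.convexHull(k),4,True)[:,0].astype(float)
    print('yel',h.tolist(),np.round([ray(b,p,.032)[:2] for p in h],3).tolist())
for c,uv in((a,(341,227)),(b,(342,184))):
    k=near(c,[(100,125)],uv,120);h=cv2.approxPolyDP(cv2.convexHull(k),3,True)[:,0].astype(float)
    print('inlay',cen(k),ray(c,cen(k),.085),np.round([ray(c,p,.085)[:2] for p in h],3).tolist())
cv2.imwrite('pics/c.png',np.vstack([cv2.resize(b['pixels'][160:330,210:385],(600,583))])) 
E
```

```text
big [257. 189.] [307. 295.] 59.0 189.0 tri (array([ 0.49023222, -0.37718293,  0.03389915]), np.float64(0.0020385793713175995))
  planes [ 0.49673024 -0.37457557  0.041     ] [ 0.48926797 -0.38147716  0.041     ]
   ext [[0.484, -0.398], [0.475, -0.361], [0.508, -0.349], [0.517, -0.386]]
   ext [[0.463, -0.379], [0.491, -0.35], [0.515, -0.383], [0.487, -0.411]]
small [257. 189.] [239. 303.] 59.0 90.5 tri (array([ 0.37518821, -0.38924849, -0.02667624]), np.float64(0.12287134013724829))
  planes [ 0.49673024 -0.37457557  0.041     ] [ 0.33372177 -0.39264722  0.041     ]
   ext [[0.484, -0.398], [0.475, -0.361], [0.508, -0.349], [0.517, -0.386]]
   ext [[0.316, -0.387], [0.34, -0.374], [0.351, -0.399], [0.328, -0.411]]
pad [342. 197.] [294. 196.] 150.0 161.5 tri (array([ 0.47358329, -0.04410087,  0.06475841]), np.float64(0.00209180662208253))
  planes [ 0.47897032 -0.04357579  0.07      ] [ 0.47278614 -0.0494173   0.07      ]
   ext [[0.461, -0.075], [0.507, -0.063], [0.489, -0.012], [0.452, -0.02]]
   ext [[0.448, -0.02], [0.459, -0.077], [0.497, -0.076], [0.487, -0.023]]
yel [[296.0, 279.0], [324.0, 289.0], [312.0, 314.0], [283.0, 303.0]] [[0.466, -0.327], [0.532, -0.362], [0.499, -0.429], [0.434, -0.394]]
yel [[245.0, 290.0], [253.0, 307.0], [231.0, 316.0], [224.0, 299.0]] [[0.343, -0.351], [0.365, -0.4], [0.316, -0.42], [0.296, -0.373]]
inlay (np.float64(340.1304347826087), np.float64(225.631884057971)) [ 0.61595236 -0.01808198  0.085     ] [[0.579, 0.012], [0.641, 0.023], [0.652, -0.049], [0.592, -0.057]]
inlay (np.float64(340.18633540372673), np.float64(183.42857142857142)) [ 0.61305604 -0.01920258  0.085     ] [[0.64, 0.022], [0.651, -0.045], [0.587, -0.059], [0.576, 0.011]]
```

View pics/c.png

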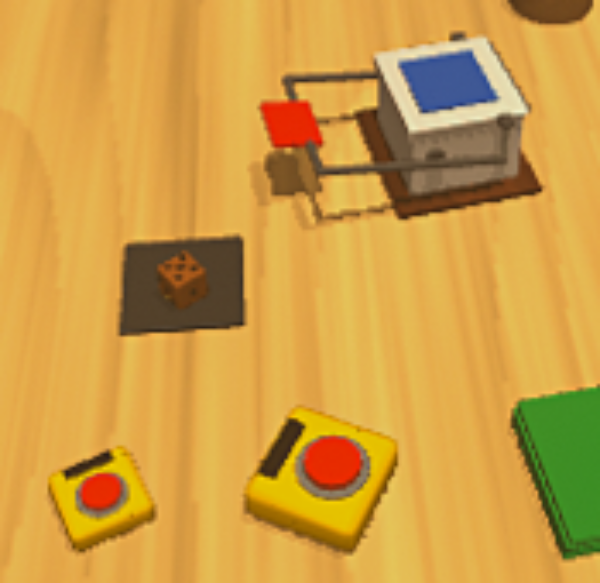

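The crop shows the timer with the larger face, button at about (332,462) in the crop. Its measured side is about 75–80 mm against 53 mm for the small one, so it is the 85 mm timer. Estimates: button (0.491, -0.380), pad (0.475, -0.046), tin yaw about 11°. Pad and lid positions agree with the given 144 mm. Now I set out with the fingers closing.

Emit:
drive_tool --series '[-1, -48, -27, 0, 0, 0, 0, -1, -48, -27, 0, 0, 0, 0, -1, -48, -27, 0, 0, 0, 0, -1, -48, -27, 0, 0, 0, 0, -1, -48, -27, 0, 0, 0, 0, -1, -48, -27, 0, 0, 0, 0, -1, -48, -27, 0, 0, 0, 0, -1, -48, -27, 0, 0, 0, 0, -1, -22, -50, 0, 0, 0, 0, -1, -22, -50, 0, 0, 0, 0, -1, -22, -50, 0, 0, 0, 0, -1, -22, -50, 0, 0, 0, 0]'

```text
t: 1.7
eef_pos: [0.5267, 0.1094, 0.2533]
tool_rot: [0.0, 0.146, 0.989, 0.0]
contact_force: [-0.0, 0.4, -0.1]
gripper_width: 0.0
```

```bash
cat > s.py <<'E'
from h import *
import sys
from scipy.spatial.transform import Rotation as Ro
o=bot.get_obs();w,x,y,z=o['tool_rot'];R=Ro.from_quat([x,y,z,w]).as_matrix()
print('t',o['t'],'p',np.round(o['eef_pos'],4),'F',np.round(o['contact_force'],2),'g',o['gripper_width'],'q',np.round(o['q'],2),'zax',np.round(R[:,2],3),'xax',np.round(R[:,0],3))
for a in sys.argv[1:]:
    T=np.array(eval(a));print('shift mm to',T,np.round(R.T@(T-o['eef_pos'])*1000,1))
E
python3 s.py "[.491,-.38,.16]"
```

```text
t 1.7 p [0.5267 0.1094 0.2533] F [-0.    0.43 -0.14] g 5.055247040630874e-05 q [-0.53  0.25  0.25  1.9  -0.07  1.    1.03] zax [ 0.  0. -1.] xax [-0.957  0.289 -0.   ]
shift mm to [ 0.491 -0.38   0.16 ] [-107.5 -478.9   93.3]
```

Emit:
drive_tool --series '[-1, -11, -48, 0, 0, 0, 0, -1, -11, -48, 0, 0, 0, 0, -1, -11, -48, 0, 0, 0, 0, -1, -11, -48, 0, 0, 0, 0, -1, -11, -48, 0, 0, 0, 0, -1, -11, -48, 0, 0, 0, 0, -1, -11, -48, 10, 0, 0, 0, -1, -11, -48, 20, 0, 0, 0, -1, -11, -48, 30, 0, 0, 0, -1, -11, -48, 30, 0, 0, 0, -1, 0, 0, 0, 0, 0, 0, -1, 0, 0, 0, 0, 0, 0]'

```text
t: 3.2
eef_pos: [0.4931, -0.3797, 0.163]
tool_rot: [-0.0, 0.146, 0.989, 0.0]
contact_force: [0.6, -0.2, 1.5]
gripper_width: 0.005
```

```bash
python3 s.py; python3 - <<'E'
from h import *
c=cam('wrist','w1.png')
for k in blobs(c,RED,130):
    r=cv2.minAreaRect(k);print(r,ray(c,r[0],.041),[np.round(ray(c,p,.041)[:2],3) for p in cv2.boxPoints(r)])
E
```

```text
t 3.2 p [ 0.4931 -0.3797  0.163 ] F [ 0.61 -0.22  1.47] g 0.0046441322494963 q [ 0.24  0.52  0.42  1.79 -0.26  0.89  2.06] zax [-0.     0.001 -1.   ] xax [-0.957  0.29   0.001]
((318.5, 192.0), (46.0, 47.0), 90.0) [ 0.48941826 -0.37777228  0.041     ] [array([ 0.466, -0.39 ]), array([ 0.477, -0.354]), array([ 0.514, -0.365]), array([ 0.503, -0.402])]
((92.13792419433594, 107.84481811523438), (127.57269287109375, 33.4251594543457), 68.19859313964844) [ 0.37330385 -0.52720426  0.041     ] [array([ 0.328, -0.539]), array([ 0.328, -0.512]), array([ 0.421, -0.515]), array([ 0.422, -0.545])]
((253.5, 7.5), (15.0, 35.0), 90.0) [ 0.34563544 -0.38282694  0.041     ] [array([ 0.337, -0.393]), array([ 0.345, -0.369]), array([ 0.354, -0.372]), array([ 0.347, -0.397])]
```

View pics/w1.png

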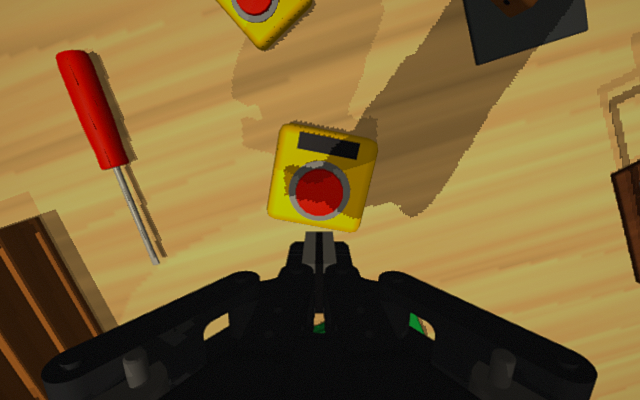

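The wrist view shows the button at pixel (318,192), i.e. (0.4895, -0.378), under the closed fingers, which matches the earlier estimate. I descend, then press gently.

Emit:
drive_tool --series '[-1, 4, 1, 25, 0, 0, 0, -1, 0, 0, 25, 0, 0, 0, -1, 0, 0, 20, 0, 0, 0, -1, 0, 0, 8, 0, 0, 0, -1, 0, 0, 6, 0, 0, 0, -1, 0, 0, 4, 0, 0, 0, -1, 0, 0, 4, 0, 0, 0, -1, 0, 0, 4, 0, 0, 0, -1, 0, 0, 2, 0, 0, 0, -1, 0, 0, 0, 0, 0, 0]'

```text
t: 4.5
eef_pos: [0.4894, -0.3779, 0.0652]
tool_rot: [-0.0, 0.146, 0.989, 0.0]
contact_force: [-0.5, 0.7, -0.3]
gripper_width: -0.002
```

```bash
python3 s.py
```

```text
t 4.5 p [ 0.4894 -0.3779  0.0652] F [-0.55  0.72 -0.32] g -0.0015723823920052516 q [ 0.29  0.64  0.36  1.85 -0.33  0.71  2.12] zax [-0.  0. -1.] xax [-0.957  0.29   0.   ]
```

Tips at z≈0.043, no contact. Now I press in 1–1.5 mm steps.

Emit:
drive_tool --series '[-1, 0, 0, 1.5, 0, 0, 0, -1, 0, 0, 1.5, 0, 0, 0, -1, 0, 0, 1.5, 0, 0, 0, -1, 0, 0, 1.5, 0, 0, 0, -1, 0, 0, 1, 0, 0, 0, -1, 0, 0, 0, 0, 0, 0]'

```text
t: 5.25
eef_pos: [0.4896, -0.378, 0.0584]
tool_rot: [0.0, 0.146, 0.989, -0.0]
contact_force: [-0.1, 1.4, 4.3]
gripper_width: -0.001
```

Emit:
drive_tool --series '[-1, 0, 0, 1, 0, 0, 0, -1, 0, 0, 1, 0, 0, 0, -1, 0, 0, 0.5, 0, 0, 0, -1, 0, 0, 0, 0, 0, 0]'

```text
t: 5.75
eef_pos: [0.4896, -0.3781, 0.0569]
tool_rot: [0.0, 0.146, 0.989, 0.0]
contact_force: [-2.7, 3.3, 14.5]
gripper_width: -0.001
```

The reading is 14.5 N and motion stopped, so the button is on its stop. I lift off and go above the pad.

Emit:
drive_tool --series '[-1, 0, 0, -3, 0, 0, 0, -1, 0, 0, -12, 0, 0, 0, -1, 0, 0, -30, 0, 0, 0, -1, 0, 0, -40, 0, 0, 0, -1, 0, 0, -30, 0, 0, 0, -1, 0, 0, 0, 0, 0, 0]'

```text
t: 6.5
eef_pos: [0.4905, -0.3789, 0.1734]
tool_rot: [0.002, 0.146, 0.989, -0.001]
contact_force: [-0.2, -0.9, -0.7]
gripper_width: 0.003
```

```bash
python3 s.py "[.475,-.046,.18]"; python3 - <<'E'
from h import *
c=cam('wrist')
for k in blobs(c,RED,130):
    r=cv2.minAreaRect(k);print(np.round(r[0]),r[1],ray(c,r[0],.041))
E
```

```text
t 6.5 p [ 0.4905 -0.3789  0.1734] F [-0.17 -0.86 -0.66] g 0.003262086463782303 q [ 0.24  0.5   0.43  1.79 -0.26  0.9   2.06] zax [ 0.004 -0.002 -1.   ] xax [-0.957  0.29  -0.004]
shift mm to [ 0.475 -0.046  0.18 ] [111.3 314.1  -7.4]
[320. 191.] (44.0, 45.0) [ 0.48930428 -0.37706217  0.041     ]
[101. 110.] (122.74462890625, 31.753902435302734) [ 0.37285871 -0.52780986  0.041     ]
[256.  10.] (21.0, 35.0) [ 0.34276523 -0.38187605  0.041     ]
```

Emit:
drive_tool --series '[-1, 14, 39, -1, 0, 0, 0, -1, 14, 39, -1, 0, 0, 0, -1, 14, 39, -1, 0, 0, 0, -1, 14, 39, -1, 0, 0, 0, -1, 14, 39, -1, 0, 0, 0, -1, 14, 39, -1, 0, 0, 0, -1, 14, 39, -1, 0, 0, 0, -1, 13, 41, -1, 0, 0, 0, -1, 0, 0, 0, 0, 0, 0, -1, 0, 0, 0, 0, 0, 0]'

```text
t: 7.8
eef_pos: [0.4735, -0.0457, 0.178]
tool_rot: [-0.001, 0.146, 0.989, -0.0]
contact_force: [-0.0, -0.3, -1.0]
gripper_width: 0.003
```

```bash
python3 - <<'E'
from h import *
c=cam('wrist','w2.png')
for k in blobs(c,RED,130):
    r=cv2.minAreaRect(k);print(r,ray(c,r[0],.07),[np.round(ray(c,p,.07)[:2],3) for p in cv2.boxPoints(r)])
E
python3 s.py "[.475,-.046,.1]"
```

```text
((16.5, 298.0), (36.0, 33.0), 90.0) [ 0.48151036 -0.32993953  0.07      ] [array([ 0.461, -0.335]), array([ 0.47 , -0.304]), array([ 0.502, -0.325]), array([ 0.494, -0.357])]
((318.27203369140625, 200.8592987060547), (53.72184753417969, 76.93801879882812), 62.650123596191406) [ 0.47305935 -0.04516302  0.07      ] [array([ 0.458, -0.078]), array([ 0.447, -0.02 ]), array([ 0.488, -0.012]), array([ 0.501, -0.072])]
t 7.85 p [ 0.4737 -0.0463  0.1782] F [0.06 0.54 0.59] g 0.00066162170230879 q [-0.36  0.26  0.38  2.11 -0.13  0.8   1.38] zax [-0.001 -0.001 -1.   ] xax [-0.957  0.291  0.001]
shift mm to [ 0.475 -0.046  0.1  ] [-1.3  0.8 78.2]
```

View pics/w2.png

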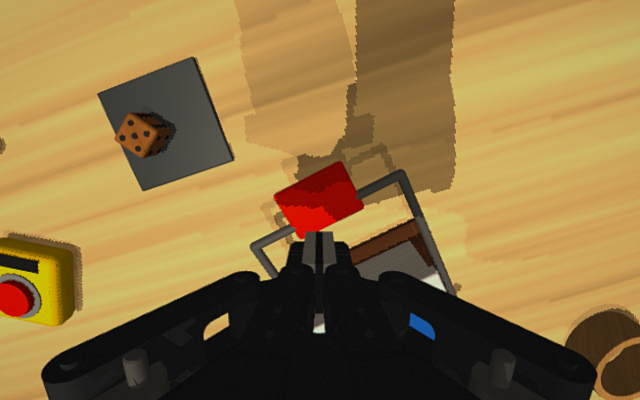

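The wrist view shows the red pad at (318,200), i.e. (0.473, -0.0455). The TCP is right above it, so I go down.

Emit:
drive_tool --series '[-1, 0, 0, 20, 0, 0, 0, -1, 0, 0, 25, 0, 0, 0, -1, 0, 0, 20, 0, 0, 0, -1, 0, 0, 10, 0, 0, 0, -1, 0, 0, 5, 0, 0, 0, -1, 0, 0, 2, 0, 0, 0, -1, 0, 0, 2, 0, 0, 0, -1, 0, 0, 2, 0, 0, 0, -1, 0, 0, 2, 0, 0, 0, -1, 0, 0, 2, 0, 0, 0, -1, 0, 0, 2, 0, 0, 0, -1, 0, 0, 2, 0, 0, 0]'

```text
t: 9.35
eef_pos: [0.4736, -0.0454, 0.0846]
tool_rot: [-0.0, 0.146, 0.989, -0.0]
contact_force: [-1.2, -1.6, 5.5]
gripper_width: -0.0
```

```bash
python3 s.py "[.473,-.0455,.06]"
```

```text
t 9.35 p [ 0.4736 -0.0454  0.0846] F [-1.22 -1.6   5.51] g -0.00037030435707023087 q [-0.3   0.42  0.32  2.17 -0.24  0.58  1.47] zax [-0.001 -0.    -1.   ] xax [-0.957  0.29   0.001]
shift mm to [ 0.473  -0.0455  0.06  ] [ 0.6 -0.3 24.6]
```

Emit:
drive_tool --series '[-1, 0, 0, 2, 0, 0, 0, -1, 0, 0, 2, 0, 0, 0, -1, 0, 0, 2, 0, 0, 0, -1, 0, 0, 2, 0, 0, 0, -1, 0, 0, 2, 0, 0, 0, -1, 0, 0, 2, 0, 0, 0, -1, 0, 0, 2, 0, 0, 0, -1, 0, 0, 2, 0, 0, 0, -1, 0, 0, 2, 0, 0, 0, -1, 0, 0, 2, 0, 0, 0, -1, 0, 0, 1, 0, 0, 0, -1, 0, 0, 0, 0, 0, 0]'

```text
t: 10.85
eef_pos: [0.4744, -0.0452, 0.0638]
tool_rot: [0.0, 0.146, 0.989, 0.0]
contact_force: [-2.0, -0.3, 3.8]
gripper_width: 0.002
```

Emit:
drive_tool --series '[-1, 0, 0, 1.5, 0, 0, 0, -1, 0, 0, 1, 0, 0, 0, -1, 0, 0, 1, 0, 0, 0, -1, 0, 0, 0, 0, 0, 0]'

```text
t: 11.35
eef_pos: [0.4746, -0.0452, 0.0608]
tool_rot: [0.0, 0.146, 0.989, 0.0]
contact_force: [-3.8, 0.5, 11.2]
gripper_width: -0.001
```

Emit:
drive_tool --series '[-1, 0, 0, 0.5, 0, 0, 0, -1, 0, 0, 0, 0, 0, 0, -1, 0, 0, 0, 0, 0, 0, -1, 0, 0, 0, 0, 0, 0, -1, 0, 0, 0, 0, 0, 0, -1, 0, 0, 0, 0, 0, 0, -1, 0, 0, 0, 0, 0, 0, -1, 0, 0, 0, 0, 0, 0, -1, 0, 0, 0, 0, 0, 0, -1, 0, 0, 0, 0, 0, 0]'

```text
t: 12.6
eef_pos: [0.4746, -0.0452, 0.0607]
tool_rot: [0.0, 0.146, 0.989, 0.0]
contact_force: [-4.7, -0.3, 16.3]
gripper_width: 0.001
```

```bash
python3 - <<'E'
from h import *
c=cam('side');cv2.imwrite('pics/d.png',cv2.resize(c['pixels'][110:260,220:420],(600,450)))
E
python3 s.py
```

```text
t 12.65 p [ 0.4746 -0.0452  0.0607] F [-5.39 -0.11 16.95] g -0.0023842944785333327 q [-0.27  0.47  0.29  2.18 -0.26  0.52  1.49] zax [ 0.001  0.001 -1.   ] xax [-0.957  0.29  -0.001]
```

View pics/d.png

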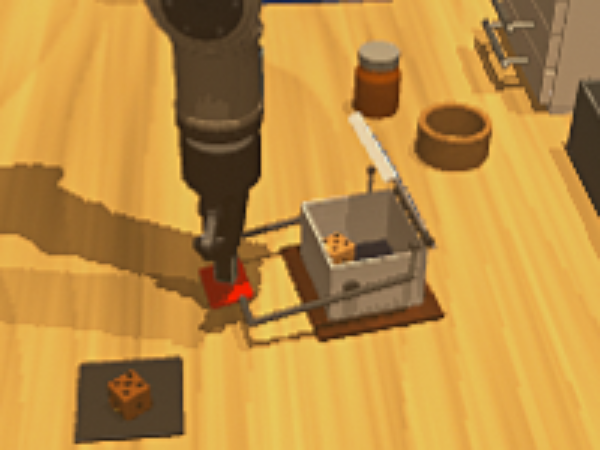

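The side crop shows the lid standing open at about (375,145), with a die visible at (338,247). I hold a little longer, then ease up 1 mm per row.

Emit:
drive_tool --series '[-1, 0, 0, 0, 0, 0, 0, -1, 0, 0, 0, 0, 0, 0, -1, 0, 0, 0, 0, 0, 0, -1, 0, 0, 0, 0, 0, 0, -1, 0, 0, 0, 0, 0, 0, -1, 0, 0, 0, 0, 0, 0, -1, 0, 0, -1, 0, 0, 0, -1, 0, 0, -1, 0, 0, 0, -1, 0, 0, -1, 0, 0, 0, -1, 0, 0, -1, 0, 0, 0, -1, 0, 0, -1, 0, 0, 0, -1, 0, 0, -1, 0, 0, 0]'

```text
t: 14.15
eef_pos: [0.4742, -0.0452, 0.0659]
tool_rot: [0.0, 0.146, 0.989, 0.0]
contact_force: [-1.9, -1.1, 3.5]
gripper_width: 0.003
```

Emit:
drive_tool --series '[-1, 0, 0, -1, 0, 0, 0, -1, 0, 0, -1, 0, 0, 0, -1, 0, 0, -1, 0, 0, 0, -1, 0, 0, -1, 0, 0, 0, -1, 0, 0, -1, 0, 0, 0, -1, 0, 0, -1, 0, 0, 0, -1, 0, 0, -1, 0, 0, 0, -1, 0, 0, -1, 0, 0, 0, -1, 0, 0, -1, 0, 0, 0, -1, 0, 0, -1, 0, 0, 0, -1, 0, 0, -1, 0, 0, 0, -1, 0, 0, -1, 0, 0, 0]'

```text
t: 15.65
eef_pos: [0.4742, -0.0452, 0.0778]
tool_rot: [-0.0, 0.146, 0.989, 0.0]
contact_force: [-2.9, -0.1, 4.1]
gripper_width: -0.001
```

Emit:
drive_tool --series '[-1, 0, 0, -1, 0, 0, 0, -1, 0, 0, -1, 0, 0, 0, -1, 0, 0, -1, 0, 0, 0, -1, 0, 0, -1, 0, 0, 0, -1, 0, 0, -0.7, 0, 0, 0, -1, 0, 0, -0.7, 0, 0, 0, -1, 0, 0, -0.7, 0, 0, 0, -1, 0, 0, -0.7, 0, 0, 0]'

```text
t: 16.65
eef_pos: [0.4747, -0.0452, 0.0848]
tool_rot: [0.0, 0.146, 0.989, 0.0]
contact_force: [-0.2, 0.2, 4.2]
gripper_width: 0.002
```

Emit:
drive_tool --series '[-1, 0, 0, -0.5, 0, 0, 0, -1, 0, 0, -0.5, 0, 0, 0, -1, 0, 0, -0.5, 0, 0, 0, -1, 0, 0, -0.5, 0, 0, 0, -1, 0, 0, -0.5, 0, 0, 0, -1, 0, 0, -0.5, 0, 0, 0, -1, 0, 0, -0.5, 0, 0, 0, -1, 0, 0, -0.5, 0, 0, 0, -1, 0, 0, -0.5, 0, 0, 0, -1, 0, 0, -0.5, 0, 0, 0, -1, 0, 0, -0.5, 0, 0, 0, -1, 0, 0, -0.5, 0, 0, 0]'

```text
t: 18.15
eef_pos: [0.4741, -0.0453, 0.0906]
tool_rot: [-0.0, 0.146, 0.989, -0.0]
contact_force: [3.3, 0.7, 3.4]
gripper_width: -0.004
```

Emit:
drive_tool --series '[-1, 0, 0, -0.5, 0, 0, 0, -1, 0, 0, -0.5, 0, 0, 0, -1, 0, 0, -0.5, 0, 0, 0, -1, 0, 0, -0.5, 0, 0, 0, -1, 0, 0, -0.5, 0, 0, 0, -1, 0, 0, -0.5, 0, 0, 0, -1, 0, 0, -0.5, 0, 0, 0, -1, 0, 0, -0.5, 0, 0, 0, -1, 0, 0, -0.5, 0, 0, 0, -1, 0, 0, -0.5, 0, 0, 0]'

```text
t: 19.4
eef_pos: [0.4738, -0.0453, 0.0955]
tool_rot: [-0.0, 0.146, 0.989, -0.0]
contact_force: [0.5, 0.6, 0.3]
gripper_width: -0.003
```

Contact has faded out gently. I take the hand away and check.

Emit:
drive_tool --series '[-1, 0, 0, -2, 0, 0, 0, -1, 0, 0, -10, 0, 0, 0, -1, 0, 0, -30, 0, 0, 0, -1, 0, 0, -40, 0, 0, 0, -1, 0, 0, -40, 0, 0, 0, -1, 0, 0, 0, 0, 0, 0, -1, 0, 0, 0, 0, 0, 0, -1, 0, 0, 0, 0, 0, 0]'

```text
t: 20.4
eef_pos: [0.4734, -0.0452, 0.2166]
tool_rot: [-0.001, 0.146, 0.989, -0.0]
contact_force: [-0.5, -0.6, 0.5]
gripper_width: 0.003
```

```bash
python3 s.py; python3 - <<'E'
from h import *
c=cam('side');cv2.imwrite('pics/e.png',cv2.resize(c['pixels'][130:330,210:430],(660,600)))
for nm,h,s in(('red',RED,130),('inlay',[(100,125)],120)):
  for k in blobs(c,h,s): 
    r=cv2.minAreaRect(k);
    if 220<r[0][0]<370 and r[0][1]>170: print(nm,np.round(r[0],1),cv2.contourArea(k))
p=cv2.imread('pics/b.png').astype(int);d=(abs(p-c['pixels'].astype(int)).max(2)>60).astype(np.uint8)
print('timer diff px',d[265:325,270:335].sum(),'lid',d[165:220,318:370].sum())
E
```

```text
t 20.4 p [ 0.4734 -0.0452  0.2166] F [-0.52 -0.58  0.45] g 0.0032933561087735313 q [-0.39  0.2   0.4   2.08 -0.1   0.89  1.35] zax [-0.002 -0.    -1.   ] xax [-0.957  0.29   0.002]
red [252.  374.5] 565.0
red [239.2 302.9] 89.5
red [306.5 294.5] 187.5
red [294.5 195.5] 165.5
inlay [340.5 183.2] 288.0
timer diff px 0 lid 0
```

View pics/e.png

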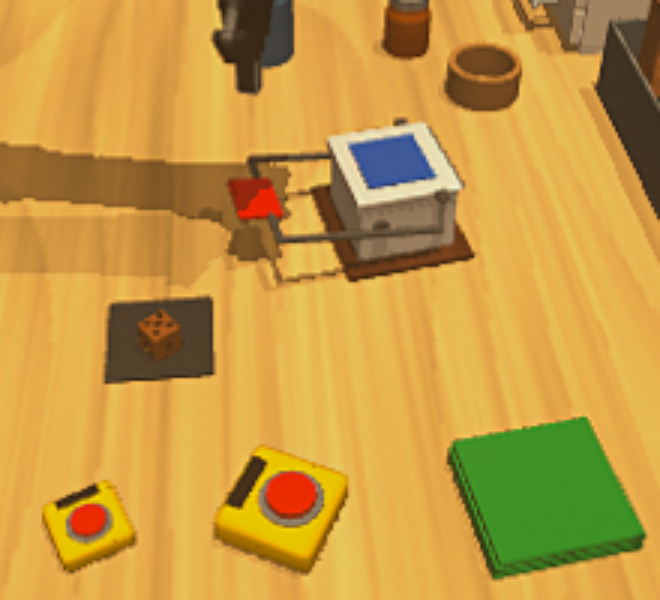

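The lid is shut at crop (392,162), the pad is up at (255,198), and the timer is unmoved at (290,495). Handing in.

```bash
python3 -c "
from station import bot
print(bot.hand_in())"
```

```text
the job is handed in; nothing more can be done
None
```

The timed peek is done and handed in at about 20.4 s of the 51 s allowed; the hand-in gives no verdict.

- **Timer:** I pressed the red button of the larger (85 mm) yellow timer until it stopped, at about 14 N against its 5 N spring.
- **Peek:** I pressed the lever to its stop at 11–17 N and held it for about 2.5 s. A side picture showed the lid standing open, with one die visible and the other hidden from that angle.
- **Closing:** I eased the lever up over about 6 s, at 8 mm/s and then 4 mm/s near the end. The fingers stayed on it until the force faded to zero, and then I lifted the hand clear.

**Last checks:** In the side view, the timer and lid areas matched the starting picture exactly. The lever pad is back at its starting position, and the tool is touching nothing. No check failed. I did not see the dice again after the lid shut, and I compared the other things only by eye in that view.

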